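# Set the vacuum for the chuck and lock the bleed valve

## Robot

A 6-joint arm with a two-finger parallel gripper is mounted at the origin on the work surface. World frame = base frame: x ahead of the robot, y to its left, z up, the work surface at z = 0. Lengths are in m, angles in rad, forces in N, time in s.
With the tool pointing down it reaches from about 0.35 to 0.925 m from the base axis. Payload 6.4 kg.
Tool frame: the origin (TCP) lies midway between the tips of the shut fingers; the grasp point (between the pads) lies 19 mm behind it (robot.grip_depth is the distance from the TCP to the grasp point, in m); z points along the fingers, y is the direction in which the jaws open and shut (so a half turn about z gives the same grasp; the last joint's range is limited). The gripper opens to 94 mm and grips with 3 to 60 N. Pads are 16 mm wide; open, the fingers measure 119 mm over their backs; the gripper's body (75 mm by 177 mm) begins 78 mm behind the grasp point.
Start: joints at [-0.174, 0.245, 1.558, -0, 1.339, -0.174], TCP at [0.65, 0, 0.174] pointing down, gripper open.
Joint ranges: [-3.13, 3.13], [-1.02, 2.26], [0.13, 2.54], [-0.95, 4.09], [0.21, 2.88], [-2.74, 2.74]. Speed limits (rad/s): [2.57, 2.57, 3.14, 3.14, 3.14, 3.14].

## Interface

Orientations are given as a unit quaternion [x, y, z, w].
In Python, from workcell import robot, jaws, cams, monitor gives the robot as it stands. Calls block until the motion is done:
- robot.move_pose(position, orientation): joint-space move of the TCP to a pose.
- robot.line_to(position, feed=0.15, attitude=None): straight line of the TCP; attitude=None keeps the orientation; feed is the mean speed in m/s.
- robot.goto_joints(angles): joint-space move.
- jaws.command_gripper(opening, force=None): finger opening in m; force is the grip in N (None keeps the last); returns when the fingers have stopped.
- robot.wait(seconds).
- robot.inverse_kinematics(position, orientation): joint angles nearest the present ones, or None.
- cams.get_image(name): name is "scene" or "side" or "wrist"; returns a dict with "pixels" (384x512x3 uint8, red, green, blue), "camera_matrix" (3x3 intrinsics, pixels), "extrinsics" (4x4, takes a point from camera to world coordinates). Camera axes: x right, y down, z forward; pixel columns grow to the right and rows downward; lengths in m; the calibration is good to about 2 mm. The wrist camera is an equidistant fisheye: a pixel r from the principal point sees the ray r / f radians off the axis. A picture is of the moment at which its call begins. There is no depth.
A pose or a line that the arm cannot do raises robot.PlanningError and nothing moves.
- robot.job_done(): hands the job in, once; it reports no verdict.
Readings, each from a call of its own:
- monitor.get_t(): time.
- monitor.get_qpos(): joint angles.
- monitor.get_joint_velocities(): joint speeds.
- monitor.get_joint_torque(): joint torques, N m.
- monitor.get_position(): TCP position.
- monitor.get_ee_rot(): TCP orientation.
- monitor.get_force(): force on the tool from outside, world axes, zero at the start.
- monitor.get_ft_torque(): the same for the moment, N m.
- monitor.get_opening(): finger opening in m.
Only numpy, scipy, OpenCV 4.12 (cv2) and the standard library are available. Lean on these libraries where they do the work, as an engineer would, in place of code of your own. Each camera call takes 0.05 s, during which the arm holds its last target. There are 200 camera calls.

## Task

Set the holding vacuum for the bowl on the lathe: turn the black bleed-valve knob until the gauge's black needle stands on its red set hand, then turn the brass lock ring under the knob clockwise until it is tight, firm but not forced (about 0.5 newton-metre), so that the setting stays. Let go, and leave the red vent lever, the gauge and everything else on the bench as they are.

Things in the scene. Friction and masses are not known exactly. Their poses are not given: they have to be found in the camera images.
- console: Vacuum control console standing fixed on the bench: grey-blue box with a flat horizontal aluminium panel, 300 x 360 mm, panel top 75 mm above the bench. Origin: centre of its underside; z up, x towards the back of the bench at yaw 0. In its frame the bleed valve's vertical axis stands at x -55, y -85 mm, the gauge's centre at x 28, y 85 mm, the vent valve at x 98, y -115 mm.
- knob_grip (a point): Point to grip the bleed-valve knob: on its vertical axis, 56 mm above the panel. The knob is black, fluted, round, 36 mm across, from 38 to 66 mm above the panel, a white line on its top; it turns on the spot with a drag of about 0.1 N m and stays where it is left. Clockwise seen from above closes the bleed and raises the vacuum: the needle then turns clockwise, 1.5 rad for each rad of the knob. Range half a turn.
- ring_center (a point): Centre of the brass lock ring, on the same axis right below the knob, 25 mm above the panel: knurled, round, 52 mm across, 16 mm tall. It stands 8 mm proud of the knob all round, so fingers can pass the knob and grip it. This point does not turn with the ring. Clockwise from above tightens. Tightening sinks it by only some tenths of a millimetre, so that tightness is felt, not seen.
- ring_seat (a point): Foot of the valve's axis on the panel, under the ring (boss 37 mm across). The ring starts 0.3 to 2.4 rad short of its spring-washer seat, runs with a drag of about 0.1 N m and stays where it is left. On the seat the torque starts at 0.25 N m and rises by 2 N m per rad: tight from 0.4 N m, right at about 0.5, damaged at 1.1. A hand that has stopped turning feels 0.1 to 0.4 N m less.
- needle_tip (a point): Tip of the gauge's black needle, 40 mm from the gauge's centre; the point's x axis points along the needle, outwards.
- set_tip (a point): Point on the line of the gauge's red set hand, 40 mm from the gauge's centre (the hand itself is 28 mm long with a red disc at its end); x axis along the hand, outwards. It is the wanted setting and lies under the glass.
- needle (a joint): Gauge reading: angle of the needle in rad, clockwise from the zero mark (front left), 0 to 4.71.
- set_hand (a joint): Wanted reading: angle of the red set hand in rad on the same scale.
- gauge: Round gauge let into the panel, white dial facing up, 108 mm across, glass 14 mm above the panel. Origin: centre of its underside at panel height.
- vent (a joint): Red quarter-turn vent lever on the panel's back right, 62 mm long, about 30 mm above the panel; angle in rad, 0 at the start. Not to be turned.
- wax_tin: Green round tin with a pale metal lid, 64 mm across, 28 mm tall, standing on the panel in front of the gauge. Origin: centre of its underside.
- pencil: Flat green carpenter's pencil, 170 mm long (its y axis), 12 x 8 mm, lying along the panel's back edge. Origin: centre of its underside.
- bowl: Turned wooden bowl, 170 mm across, 62 mm tall, on the bench right of the console. Origin: centre of its underside.
- chuck: Four-jaw lathe chuck, dark steel, 100 mm across, 77 mm tall, on the bench at the left. Origin: centre of its underside.
- chuck_key: T-handled steel chuck key, 100 mm long, lying on the bench in front of the console. Origin: underside of its middle.
- gouge: Bowl gouge, wooden handle 300 mm and steel blade, 520 mm in all, lying on the bench at the right. Origin: underside, 40 mm behind the ferrule.
- calipers: Steel outside calipers lying on the bench at the left, 150 mm long. Origin: underside of the hinge.
- sanding_pad: Yellow round sanding pad, 76 mm across, 24 mm tall, on the bench at the left. Origin: centre of its underside.

How it is judged:
By the outcome, as a careful person would: the job done as asked, in the order asked, and still so for the second after the job is handed in, with the robot touching nothing.
It also fails if it takes over 67 s, if anything falls off the work surface, if the arm or the gripper's body presses on something with over 40 N, if the wrist force passes 120 N, or if a joint passes its speed limit or range.

## Working session

There is one attempt and no reset: what is moved stays moved. The work goes in short steps, each a Python script; the robot and the scene stay as the last script left them, time stands still between calls to the robot, and variables do not carry over. Pictures are saved under pics/ and viewed, and the job is handed in when it is done.

```bash
ls; mkdir -p pics
python3 - <<'E'
from workcell import robot, jaws, cams, monitor
import cv2,numpy as np
for n in ["scene","side","wrist"]:
    d=cams.get_image(n); cv2.imwrite(f"pics/a_{n}.png",d["pixels"][:,:,::-1])
    np.savez(f"pics/a_{n}.npz",**d)
    print(n,np.round(d["camera_matrix"],1).tolist(),np.round(d["extrinsics"],3).tolist())
print(monitor.get_t(),robot.grip_depth,monitor.get_ee_rot(),monitor.get_ft_torque(),monitor.get_opening())
E
```

```text
pics
scene [[452.5, 0.0, 256.1], [0.0, 452.5, 191.5], [0.0, 0.0, 1.0]] [[0.701, 0.47, -0.536, 1.551], [0.713, -0.466, 0.524, -0.956], [-0.004, -0.75, -0.662, 1.292], [0.0, 0.0, 0.0, 1.0]]
side [[393.6, 0.0, 245.4], [0.0, 393.6, 183.6], [0.0, 0.0, 1.0]] [[-0.944, -0.182, 0.275, 0.219], [-0.329, 0.473, -0.817, 1.001], [0.019, -0.862, -0.507, 0.753], [0.0, 0.0, 0.0, 1.0]]
wrist [[297.3, 0.0, 254.7], [0.0, 297.3, 193.8], [0.0, 0.0, 1.0]] [[1.0, 0.001, -0.003, 0.651], [0.001, -0.972, -0.233, 0.067], [-0.003, 0.233, -0.972, 0.383], [0.0, 0.0, 0.0, 1.0]]
0.15 0.0188 [ 7.07108013e-01  7.07105142e-01 -4.36317315e-04 -6.21458961e-04] [-0.01106378  0.00109666 -0.03047339] 0.09418917709968623
```

View pics/a_scene.png

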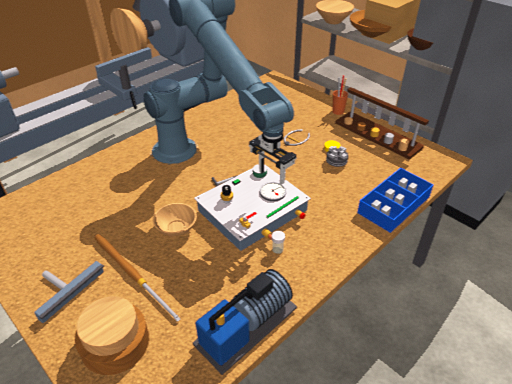

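View pics/a_side.png

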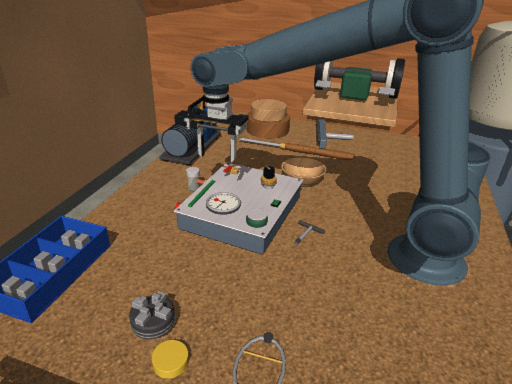

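View pics/a_wrist.png

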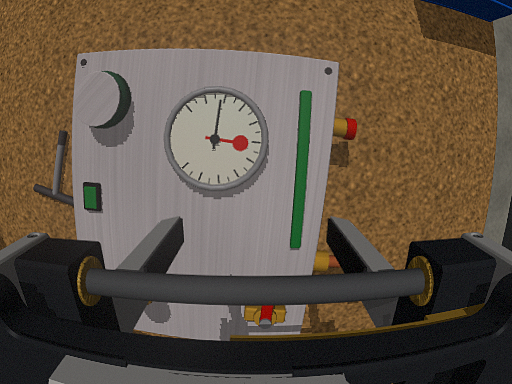

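The wrist view shows the gauge centre at (214,139), the needle pointing to (220,100) and the set hand disc at (240,143). That puts the needle about 1.7 rad counter-clockwise of the set hand. The knob is visible in the scene view at (227,190) and the side view at (269,175). Next I'll measure.

```bash
cat > h.py <<'E'
import numpy as np,cv2
def ray(d,uv,fish=False):
    K=d["camera_matrix"];T=d["extrinsics"]
    x=(uv[0]-K[0,2])/K[0,0];y=(uv[1]-K[1,2])/K[1,1]
    if fish:
        r=np.hypot(x,y); v=np.array([x/r*np.sin(r),y/r*np.sin(r),np.cos(r)]) if r>1e-9 else np.array([0,0,1.])
    else: v=np.array([x,y,1.]); v/=np.linalg.norm(v)
    return T[:3,3],T[:3,:3]@v
def plane(d,uv,z,fish=False):
    o,v=ray(d,uv,fish); return o+v*(z-o[2])/v[2]
def tri(rays):
    A=np.zeros((3,3));b=np.zeros(3)
    for o,v in rays:
        P=np.eye(3)-np.outer(v,v);A+=P;b+=P@o
    p=np.linalg.solve(A,b)
    return p,[np.linalg.norm((np.eye(3)-np.outer(v,v))@(p-o)) for o,v in rays]
def proj(d,p,fish=False):
    K=d["camera_matrix"];T=d["extrinsics"]
    c=T[:3,:3].T@(np.asarray(p)-T[:3,3])
    if fish:
        r=np.hypot(c[0],c[1]);th=np.arctan2(r,c[2]);q=c[:2]/r*th
    else: q=c[:2]/c[2]
    return np.array([K[0,0]*q[0]+K[0,2],K[1,1]*q[1]+K[1,2]])
E
python3 - <<'E'
from h import *
L={n:dict(np.load(f"pics/a_{n}.npz")) for n in ["scene","side","wrist"]}
w=L["wrist"]
for n,uv in dict(g=(214,139),tip=(220,100),disc=(240,143),screwFL=(83,62),screwBL=(328,71)).items():
    print(n,np.round(plane(w,uv,0.085 if n in('g','tip','disc') else .075,True),4))
p,e=tri([ray(L["scene"],(227,186)),ray(L["side"],(269,170))]);print("knobtop",p,e)
for n,c in (("scene",(227,192)),("side",(269,178))):
    im=L[n]["pixels"][c[1]-30:c[1]+30,c[0]-40:c[0]+40,::-1]
    cv2.imwrite(f"pics/z_{n}.png",cv2.resize(im,None,fx=9,fy=9,interpolation=cv2.INTER_CUBIC))
E
```

```text
g [0.609  0.0517 0.085 ]
tip [0.6154 0.0911 0.085 ]
disc [0.6352 0.0474 0.085 ]
screwFL [0.4511 0.1494 0.075 ]
screwBL [0.7264 0.1247 0.075 ]
knobtop [ 0.51015841 -0.10032496  0.13724226] [np.float64(0.0014605276054619196), np.float64(0.0014605276054617741)]
```

```bash
python3 -c "
import cv2,numpy as np
a=cv2.imread('pics/z_scene.png');b=cv2.imread('pics/z_side.png');cv2.imwrite('pics/z.png',cv2.resize(np.vstack([a,b]),(400,600)))"
```

```text
(no output)
```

View pics/z.png

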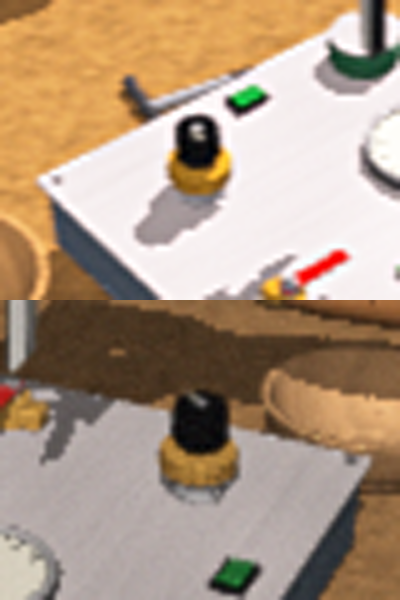

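The zooms show the black knob on the brass ring standing free, with no clutter beside it. The rough triangulated position agrees with the gauge geometry. Now two wrist views over the valve.

Run:
```python
from workcell import robot, jaws, cams, monitor
from h import *
q=[2**-.5,2**-.5,0,0]
for i,p in enumerate([(0.47,-0.19,0.20),(0.56,-0.18,0.20)]):
    robot.move_pose(p,q); robot.wait(0.2)
    d=cams.get_image("wrist"); np.savez(f"pics/b{i}.npz",**d); cv2.imwrite(f"pics/b{i}.png",d["pixels"][:,:,::-1])
    print(monitor.get_t(),np.round(monitor.get_qpos(),3),monitor.get_position(),monitor.get_ee_rot(),monitor.get_ft_torque(),monitor.get_force(),np.round(d["extrinsics"],3).tolist())
```

```text
1.425 [-0.607 -0.117  1.891  0.     1.369 -0.608] [ 0.47053317 -0.18938959  0.1998017 ] [ 7.06612904e-01  7.07600280e-01  6.99559444e-06 -2.17754950e-04] [-0.02759208  0.00358079 -0.00601291] [-0.83481874  0.05779641 -0.1562403 ] [[1.0, 0.003, -0.001, 0.472], [0.002, -0.972, -0.233, -0.123], [-0.001, 0.233, -0.972, 0.41], [0.0, 0.0, 0.0, 1.0]]
2.125 [-0.504  0.079  1.696 -0.     1.366 -0.504] [ 0.55929165 -0.1801845   0.20024332] [ 7.07362739e-01  7.06850720e-01 -1.64196185e-05  1.17441363e-04] [ 0.0104229   0.02580768 -0.00152766] [ 0.57838005 -0.18317829 -0.45284928] [[1.0, 0.0, -0.001, 0.56], [0.0, -0.972, -0.234, -0.113], [-0.001, 0.234, -0.972, 0.41], [0.0, 0.0, 0.0, 1.0]]
```

View pics/b0.png

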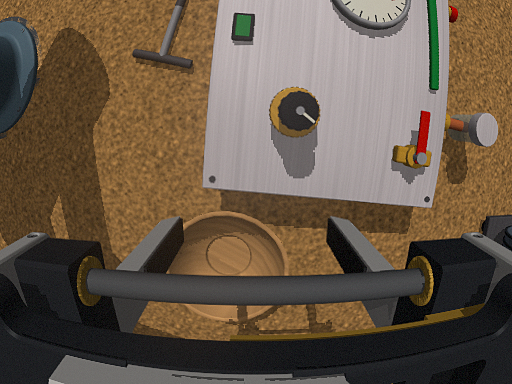

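View pics/b1.png

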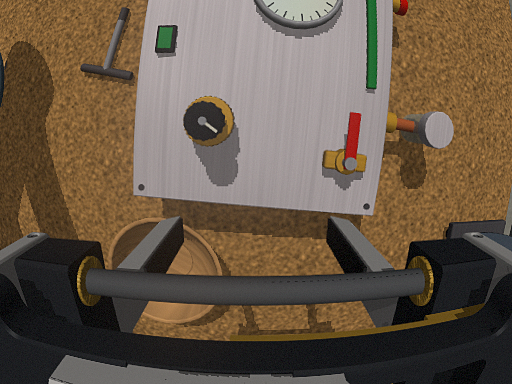

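Run:
```python
from h import *
out=[];D=[]
for i,c in enumerate([(296,110),(207,121)]):
    d=dict(np.load(f"pics/b{i}.npz"));D.append(d);im=d["pixels"][:,:,::-1].copy()
    hsv=cv2.cvtColor(im,cv2.COLOR_BGR2HSV)
    roi=np.zeros(im.shape[:2],np.uint8);cv2.circle(roi,c,32,255,-1)
    br=cv2.inRange(hsv,(15,110,70),(35,255,255))&roi
    bk=cv2.inRange(hsv,(0,0,0),(180,255,75))&roi
    for nm,m in (("brass",br),("black",bk)):
        cs,_=cv2.findContours(m,cv2.RETR_EXTERNAL,cv2.CHAIN_APPROX_NONE);k=max(cs,key=cv2.contourArea)
        h=cv2.convexHull(k);print(i,nm,cv2.contourArea(h),cv2.minEnclosingCircle(h),cv2.fitEllipse(h))
    z=im[c[1]-35:c[1]+35,c[0]-35:c[0]+35];out.append(cv2.resize(z,(490,490),interpolation=cv2.INTER_NEAREST)[:, :400] if 0 else cv2.resize(z,(400,400),interpolation=cv2.INTER_NEAREST))
cv2.imwrite("pics/bz.png",np.hstack(out))
```

```text
0 brass 1937.5 ((294.24444580078125, 112.0), 25.422176361083984) ((294.2581481933594, 111.78858184814453), (49.76156234741211, 50.61918640136719), 94.9192123413086)
0 black 1248.5 ((297.87884521484375, 110.50102996826172), 20.625499725341797) ((298.14404296875, 110.66626739501953), (39.506080627441406, 41.147239685058594), 81.35171508789062)
1 brass 1890.0 ((208.29075622558594, 120.94640350341797), 25.341110229492188) ((208.1600341796875, 120.6805419921875), (49.59040832519531, 50.25674057006836), 73.59502410888672)
1 black 1255.5 ((204.2911376953125, 120.82911682128906), 20.9503116607666) ((203.8785400390625, 120.60665130615234), (39.2680549621582, 41.7834587097168), 90.41184997558594)
```

View pics/bz.png

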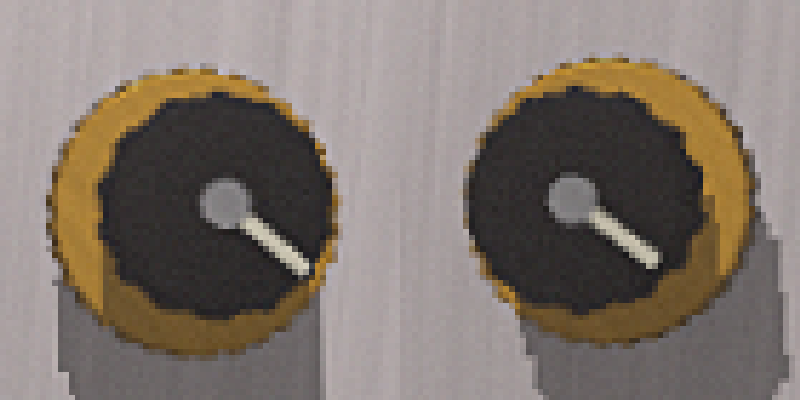

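The zooms show the knob cap centre at about (300.7,110.7) in b0 and (201.9,120.8) in b1, with the brass ring centred at (294.3,111.8) and (208.2,120.7).

Run:
```python
from h import *
D=[dict(np.load(f"pics/b{i}.npz")) for i in (0,1)]
w=dict(np.load("pics/a_wrist.npz"))
P={"cap":((300.7,110.7),(201.9,120.8)),"black":((298.1,110.7),(203.9,120.6)),"ring":((294.25,111.8),(208.2,120.7)),"screwFR":((212,180),(140,187)),"screwBR":((427,199),(366,206))}
for k,(a,b) in P.items():
    p,e=tri([ray(D[0],a,True),ray(D[1],b,True)]);print(k,np.round(p,4),np.round(e,4))
    for z in (.075,.1085,.141,.143): print("   z",z,np.round(plane(D[0],a,z,True)[:2],4),np.round(plane(D[1],b,z,True)[:2],4))
for n in ("scene","side"):
    d=dict(np.load(f"pics/a_{n}.npz")); print(n,proj(d,(0.509,-0.108,0.141)))
```

```text
cap [ 0.5124 -0.1102  0.1425] [0.0001 0.0001]
   z 0.075 [ 0.5227 -0.1071] [ 0.5003 -0.1093]
   z 0.1085 [ 0.5176 -0.1087] [ 0.5063 -0.1097]
   z 0.141 [ 0.5126 -0.1102] [ 0.5121 -0.1101]
   z 0.143 [ 0.5123 -0.1103] [ 0.5125 -0.1102]
black [ 0.512  -0.1098  0.1293] [0.0001 0.0001]
   z 0.075 [ 0.5198 -0.1072] [ 0.5026 -0.1091]
   z 0.1085 [ 0.5149 -0.1087] [ 0.5084 -0.1096]
   z 0.141 [ 0.5103 -0.1102] [ 0.514 -0.11 ]
   z 0.143 [ 0.51   -0.1103] [ 0.5143 -0.11  ]
ring [ 0.5118 -0.1097  0.1022] [0. 0.]
   z 0.075 [ 0.5154 -0.1085] [ 0.5076 -0.1094]
   z 0.1085 [ 0.511 -0.11 ] [ 0.5128 -0.1098]
   z 0.141 [ 0.5068 -0.1113] [ 0.5179 -0.1102]
   z 0.143 [ 0.5065 -0.1114] [ 0.5182 -0.1102]
screwFR [ 0.4226 -0.1852  0.08  ] [0.0007 0.0007]
   z 0.075 [ 0.4219 -0.1869] [ 0.4205 -0.1856]
   z 0.1085 [ 0.4269 -0.1804] [ 0.4345 -0.1784]
   z 0.141 [ 0.4317 -0.1742] [ 0.448  -0.1714]
   z 0.143 [ 0.432  -0.1739] [ 0.4489 -0.171 ]
screwBR [ 0.6956 -0.2086  0.0782] [0.0001 0.0001]
   z 0.075 [ 0.6978 -0.2096] [ 0.6969 -0.2094]
   z 0.1085 [ 0.6752 -0.2009] [ 0.6832 -0.1998]
   z 0.141 [ 0.6532 -0.1925] [ 0.67   -0.1905]
   z 0.143 [ 0.6519 -0.192 ] [ 0.6692 -0.19  ]
scene [224.95807383 185.85821894]
side [269.6409527  168.20128582]
```

The valve axis is at (0.512,-0.110) with the cap at z≈0.142, which agrees with the 66 mm + 75 mm in the text. Next, the gauge angles.

```bash
cat > gauge.py <<'E'
from h import *
# rectified top view of gauge: 5 px/mm, up = +y, right = +x, plane z
def rect(d,c,z=0.085,s=5,h=56):
    n=2*h*s; ys,xs=np.mgrid[0:n,0:n]
    X=c[0]+(xs-n/2)/s/1000;Y=c[1]-(ys-n/2)/s/1000
    m=np.array([proj(d,(x,y,z),True) for x,y in zip(X[::10,::10].ravel(),Y[::10,::10].ravel())]).reshape(n//10,n//10,2).astype(np.float32)
    # bilinear upscaling of the map by affine-corrected remap
    g=((np.arange(n))/10).astype(np.float32); gx,gy=np.meshgrid(g,g)
    mm=cv2.remap(m,gx,gy,cv2.INTER_LINEAR,borderMode=cv2.BORDER_REPLICATE)
    return cv2.remap(np.ascontiguousarray(d["pixels"][:,:,::-1]),mm[:,:,0],mm[:,:,1],cv2.INTER_CUBIC)
def angles(img,ctr,s=5):
    hsv=cv2.cvtColor(img,cv2.COLOR_BGR2HSV)
    n=img.shape[0];yy,xx=np.mgrid[0:n,0:n];dx=xx-ctr[0];dy=ctr[1]-yy;r=np.hypot(dx,dy)/s
    red=((hsv[:,:,0]<10)|(hsv[:,:,0]>170))&(hsv[:,:,1]>130)&(hsv[:,:,2]>70)&(r>10)&(r<32)
    dark=(hsv[:,:,2]<95)&(hsv[:,:,1]<110)&(r>9)&(r<31)
    f=lambda m:np.arctan2(dy[m].mean(),dx[m].mean())
    return f(red),red.sum(),f(dark),dark.sum(),dark
E
python3 - <<'E'
from gauge import *
w=dict(np.load("pics/a_wrist.npz"))
im=rect(w,(0.609,0.0517));cv2.imwrite("pics/g0.png",im)
a=angles(im,(280,280));print(a[:4])
E
```

```text
(np.float64(-0.14736087262115843), np.int64(4911), np.float64(1.391618247921289), np.int64(1229))
```

View pics/g0.png

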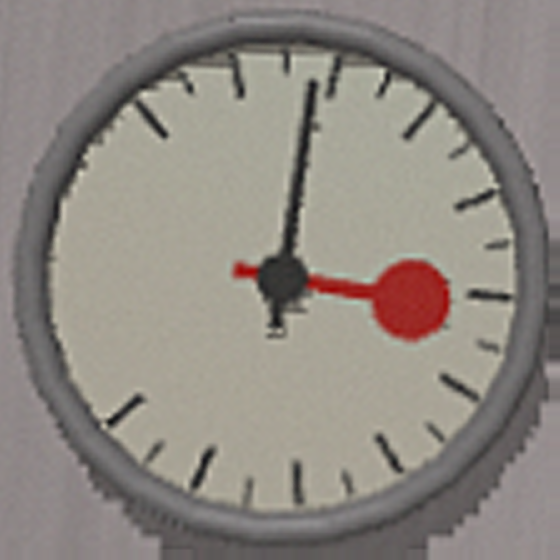

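The rectified gauge has its hub at (283,279), needle tip at (314,82) → +1.418 rad, and set disc at (411,300) → −0.17 rad. The knob therefore has to turn about 1.06 rad clockwise. Now the grasp.

```bash
cat >> h.py <<'E'
from scipy.spatial.transform import Rotation as R
def quat(phi): return (R.from_euler('z',phi)*R.from_quat([2**-.5,2**-.5,0,0])).as_quat().tolist()
E
python3 - <<'E'
from workcell import robot, jaws, cams, monitor
from h import *
V=(0.512,-0.110)
robot.move_pose((*V,0.19),quat(1.06))
print(monitor.get_t(),monitor.get_qpos())
robot.line_to((*V,0.1125),feed=0.08); robot.wait(.15)
f0=np.array(monitor.get_force());m0=np.array(monitor.get_ft_torque());print("pre",f0,m0,monitor.get_position())
jaws.command_gripper(0.02,force=12); robot.wait(.2)
print("post",monitor.get_t(),np.array(monitor.get_force())-f0,np.array(monitor.get_ft_torque())-m0,monitor.get_opening(),monitor.get_position())
E
```

```text
3.0583 [-4.28838683e-01 -6.83290293e-02  1.86252812e+00 -5.51114870e-05
  1.34670289e+00 -1.48731899e+00]
pre [-0.68932265 -0.28226798  1.40349314] [ 0.04092931 -0.07087166 -0.040334  ] [ 0.512439   -0.11019202  0.11315738]
post 5.725 [-0.30914703  0.78307721 -2.27627453] [ 0.04998611 -0.02109312 -0.01085188] 0.020002117850056563 [ 0.51198618 -0.10999641  0.11248734]
```

Run:
```python
from workcell import robot, jaws, cams, monitor
from h import *
for n,c in (("scene",(227,186)),("side",(269,170)),("wrist",(256,250))):
    d=cams.get_image(n); np.savez(f"pics/c_{n}.npz",**d); cv2.imwrite(f"pics/c_{n}.png",d["pixels"][:,:,::-1])
o=[]
for n,c in (("scene",(227,176)),("side",(269,160))):
    im=cv2.imread(f"pics/c_{n}.png")[c[1]-45:c[1]+45,c[0]-45:c[0]+45];o.append(cv2.resize(im,(400,400),interpolation=cv2.INTER_CUBIC))
cv2.imwrite("pics/cz.png",np.hstack(o))
```

```text
(no output)
```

View pics/cz.png

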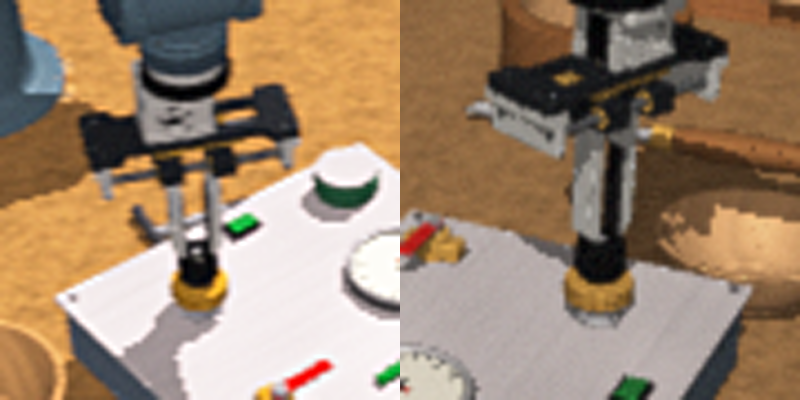

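View pics/c_wrist.png

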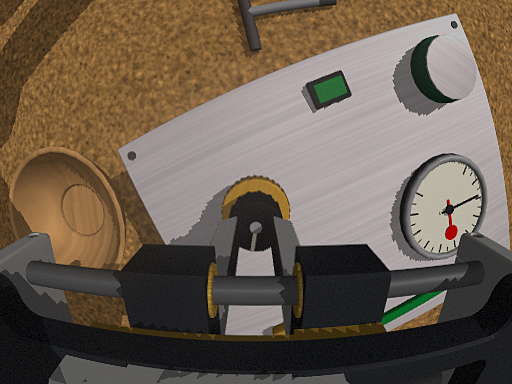

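Run:
```python
from workcell import monitor
from h import *
T=monitor.get_position();Q=R.from_quat(monitor.get_ee_rot()).as_matrix();print(T,monitor.get_opening())
for n in ("scene","side","wrist"):
    d=dict(np.load(f"pics/c_{n}.npz"));f=n=="wrist"
    im=d["pixels"][:,:,::-1].copy()
    for y in(-.01,.01): print(n,"tip",proj(d,T+Q@[0,y,0],f),"38mm up",proj(d,T+Q@[0,y,-.038],f))
    print(n,"cap",proj(d,(.512,-.11,.141),f),"ringtop",proj(d,(.512,-.11,.108),f),"tcp",proj(d,T,f))
    if f: cv2.imwrite("pics/cw.png",cv2.resize(im[150:330,180:340],None,fx=4.5,fy=3.3*1.0,interpolation=cv2.INTER_NEAREST))
```

```text
[ 0.51202126 -0.11000536  0.11251918] 0.02017253927882098
scene tip [222.95689525 192.38350495] 38mm up [222.44336614 185.04528927]
scene tip [227.92603666 191.48328161] 38mm up [227.48471831 184.14845164]
scene cap [225.085158   186.45087008] ringtop [225.4974771  192.78844035] tcp [225.444183   191.93290105]
side tip [270.64257163 174.37854209] 38mm up [271.23519425 164.32278058]
side tip [266.35816684 176.24606086] 38mm up [266.89207231 166.12785244]
side cap [268.93611269 167.77787374] ringtop [268.44958439 176.49001381] tcp [268.50981072 175.30818605]
wrist tip [241.28056384 214.49727439] 38mm up [238.48656713 232.76942006]
wrist tip [268.26903959 214.53352485] 38mm up [270.7876731  232.81792001]
wrist cap [254.6658443  227.58100506] ringtop [254.77952531 212.71687527] tcp [254.77359637 214.52959998]
```

View pics/cw.png

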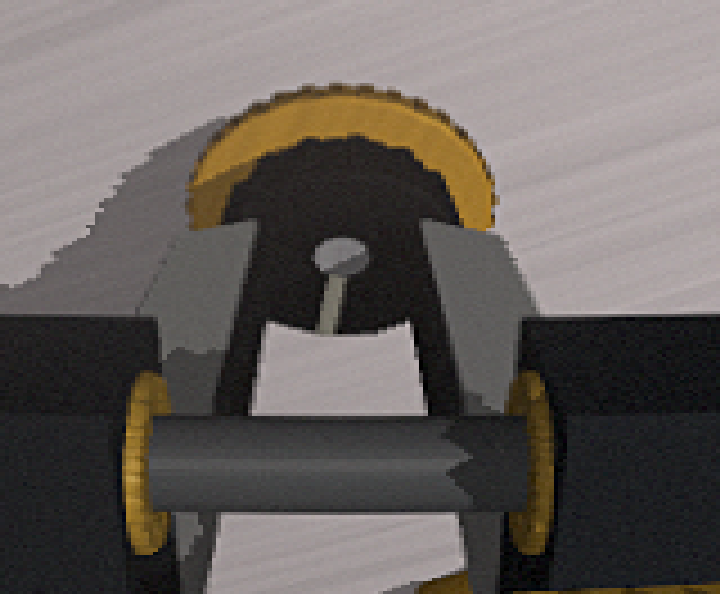

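Run:
```python
from h import *
Q=R.from_quat(quat(0)).as_matrix();T=np.array([.65,0,.174])
o=[]
for n,c in (("scene",(275,160)),("side",(218,145))):
    d=dict(np.load(f"pics/a_{n}.npz"));im=d["pixels"][:,:,::-1].copy()
    z=cv2.resize(im[c[1]-40:c[1]+40,c[0]-40:c[0]+40],None,fx=5,fy=5,interpolation=cv2.INTER_CUBIC)
    for s in(-1,1):
        for h,col in ((0,(0,0,255)),(.038,(0,255,0)),(.078,(255,0,0))):
            p=proj(d,T+Q@[0,s*.047,-h]);print(n,s,h,p);q=(p-np.array(c)+40)*5+2
            cv2.circle(z,tuple(int(v) for v in q),4,col,-1)
    o.append(z)
cv2.imwrite("pics/az.png",np.hstack(o))
```

```text
scene -1 0 [261.61544561 177.8066259 ]
scene -1 0.038 [261.65688253 170.12876347]
scene -1 0.078 [261.70182641 161.80109505]
scene 1 0 [279.3367342  189.16019447]
scene 1 0.038 [279.645651   181.42157872]
scene 1 0.078 [279.98101521 173.02043398]
side -1 0 [231.22363559 168.98768493]
side -1 0.038 [231.23270655 157.98995551]
side -1 0.078 [231.24257538 146.02487298]
side 1 0 [203.4122486  163.86518716]
side 1 0.038 [202.98352489 153.01886363]
side 1 0.078 [202.51741581 141.22672412]
```

View pics/az.png

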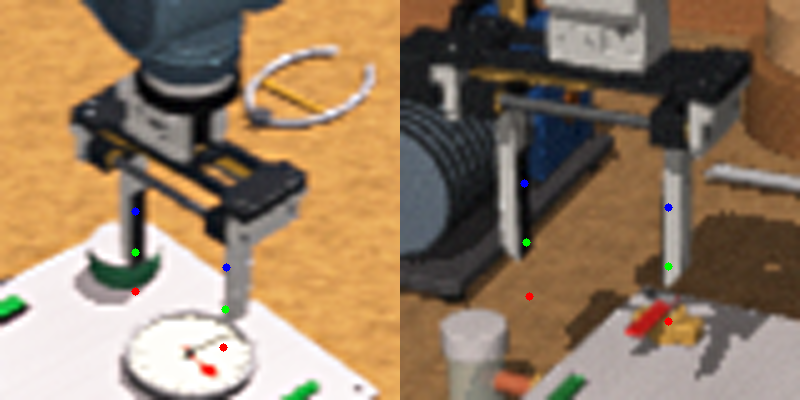

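Pictured against the calibration, the fingertips end about 22–31 mm above the reported TCP in both views. The jaws therefore closed above or at the knob top without touching it. I'll go lower, stopping on force, and check that the opening comes out at about 36 mm.

Run:
```python
from workcell import robot, jaws, cams, monitor
from h import *
V=(0.512,-0.110)
jaws.command_gripper(0.06)
f0=np.array(monitor.get_force())
for z in (0.106,0.099,0.092):
    robot.line_to((*V,z),feed=0.05); f=np.array(monitor.get_force())-f0; print(z,f,monitor.get_position())
    if abs(f[2])>6: break
else:
    f0=np.array(monitor.get_force())
    jaws.command_gripper(0.02,force=12); robot.wait(.2)
    print("post",monitor.get_t(),np.array(monitor.get_force())-f0,monitor.get_ft_torque(),monitor.get_opening(),monitor.get_position())
for n in ("scene","side","wrist"):
    d=cams.get_image(n); np.savez(f"pics/d_{n}.npz",**d); cv2.imwrite(f"pics/d_{n}.png",d["pixels"][:,:,::-1])
o=[]
for n,c in (("scene",(227,176)),("side",(269,160))):
    im=cv2.imread(f"pics/d_{n}.png")[c[1]-45:c[1]+45,c[0]-45:c[0]+45];o.append(cv2.resize(im,(400,400),interpolation=cv2.INTER_CUBIC))
cv2.imwrite("pics/dz.png",np.hstack(o))
```

```text
0.106 [-0.64387604 -0.07461195  0.35368017] [ 0.51154793 -0.10978759  0.10532725]
0.099 [ 0.22037588 -0.46535879  0.12513785] [ 0.51162698 -0.10984421  0.09845101]
0.092 [-0.43593619 -1.01668165  0.87472651] [ 0.51165351 -0.10983931  0.09149167]
post 8.2167 [2.12539615 3.52810598 0.68916634] [ 0.66096928 -0.3205501  -0.03662051] 0.03544750968978398 [ 0.51231115 -0.1096846   0.09218677]
```

View pics/dz.png

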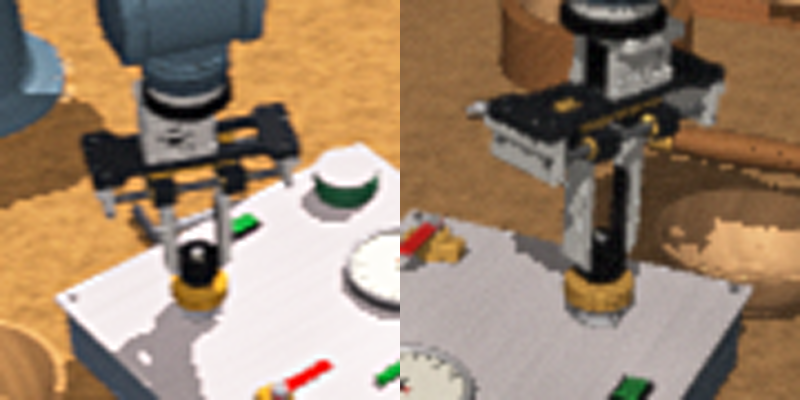

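View pics/d_wrist.png

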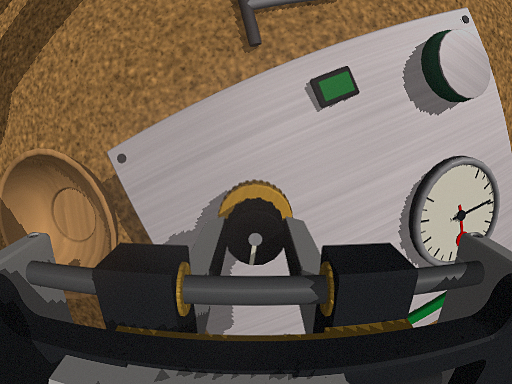

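The knob is gripped: opening 35.4 mm against a 36 mm knob, with fingers on both sides. I'll nudge to relieve the side force, then turn 1.0 rad clockwise while reading the moment.

Run:
```python
from workcell import robot, jaws, cams, monitor
from h import *
p=np.array([0.512,-0.110,0.092])+0.0008*np.array([.49,.87,0])
robot.line_to(p,feed=0.02);print("nudge",monitor.get_force(),monitor.get_position())
q=np.array(monitor.get_qpos())
j=robot.inverse_kinematics(p.tolist(),quat(1.06));q=np.array(j)
for a in (.05,.1,.3,.6,1.0):
    g=q.copy();g[5]+=a;robot.goto_joints(g.tolist());t=monitor.get_t()
    print(a,round(t,3),np.round(monitor.get_force(),2),np.round(monitor.get_ft_torque(),3),round(monitor.get_qpos()[5]-q[5],4),round(monitor.get_opening(),4),np.round(monitor.get_joint_torque()[5],3))
robot.wait(.2);print(np.round(monitor.get_ft_torque(),3),monitor.get_t(),monitor.get_position())
d=cams.get_image("wrist"); np.savez(f"pics/e_w.npz",**d); cv2.imwrite(f"pics/e_w.png",d["pixels"][:,:,::-1])
```

```text
nudge [0.07776987 1.3506316  1.96499577] [ 0.51231961 -0.10968005  0.09215869]
0.05 8.867 [-1.02  0.71  1.75] [-0.028  0.048 -0.065] 0.0491 0.0353 -0.055
0.1 9.117 [-0.44 -1.7   3.14] [-0.2    0.211 -0.121] 0.0984 0.0354 -0.059
0.3 9.425 [-2.45 -2.87  4.01] [-0.55   0.52  -0.056] 0.296 0.0356 0.004
0.6 9.817 [-3.54 -3.72  4.55] [-0.742  0.772 -0.11 ] 0.5969 0.0355 -0.055
1.0 10.283 [-6.97 -4.52  6.48] [-0.8    1.133 -0.09 ] 0.9968 0.0356 -0.065
[-0.846  1.173 -0.103] 10.4833 [ 0.51133762 -0.11023158  0.09212958]
```

View pics/e_w.png

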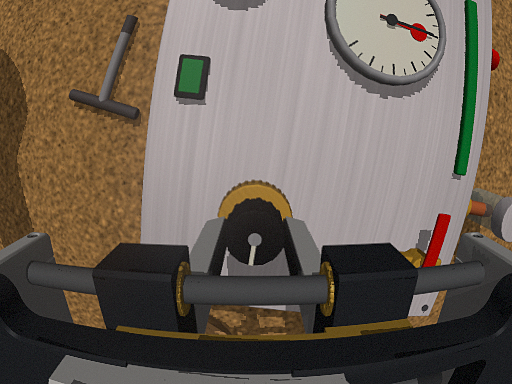

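The gauge is visible at the top right, hub (391,20), needle tip about (438,39) and set disc (418,33). The needle has nearly reached the set hand, so I'll measure the gap.

Run:
```python
from gauge import *
w=dict(np.load("pics/e_w.npz"))
c=plane(w,(391,20),.085,True);print(c)
im=rect(w,c[:2]);cv2.imwrite("pics/g1.png",im)
```

```text
[0.60954227 0.05214631 0.085     ]
```

View pics/g1.png

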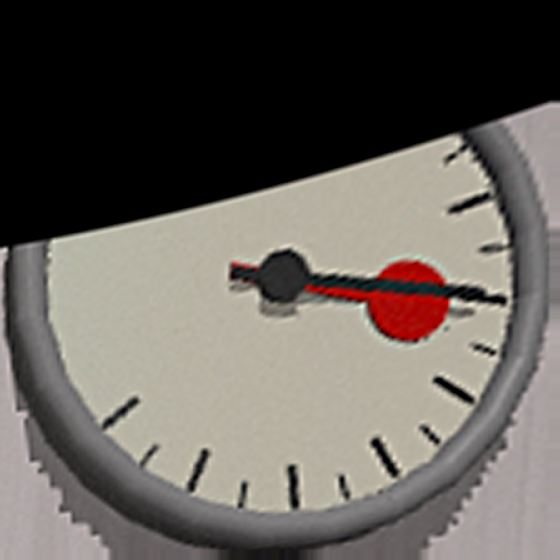

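The needle is at about −0.089 and the set hand at about −0.18, so roughly 0.06 rad of knob remains, which matches the 1.06 total. I'll turn that, release, and look from above the gauge.

Run:
```python
from workcell import robot, jaws, cams, monitor
from h import *
g=np.array(monitor.get_qpos());
tgt=np.array(robot.inverse_kinematics([0.5113,-0.1103,0.092],quat(1.06-1.0-0.06)));print(g,tgt)
robot.goto_joints(tgt.tolist());robot.wait(.2)
print(monitor.get_force(),monitor.get_ft_torque(),monitor.get_position(),monitor.get_qpos()[5])
jaws.command_gripper(0.075);robot.wait(.1)
p=np.array(monitor.get_position())
robot.line_to((p[0],p[1],0.15),feed=0.15)
robot.move_pose((0.60,-0.04,0.20),quat(0)); robot.wait(.2)
d=cams.get_image("wrist"); np.savez(f"pics/f_w.npz",**d); cv2.imwrite(f"pics/f_w.png",d["pixels"][:,:,::-1])
print(monitor.get_t())
from gauge import *
im=rect(d,(0.6095,0.0518));cv2.imwrite("pics/g2.png",im)
```

```text
[-0.42767769  0.04152978  1.94318077 -0.00288246  1.15868913 -0.49006071] [-4.29437867e-01  3.99010804e-02  1.94511728e+00 -4.44089210e-16
  1.15657430e+00 -4.29437867e-01]
[-2.96830583 -1.20165174  5.06158994] [-0.19863426  0.5595967  -0.04817547] [ 0.51124507 -0.11028853  0.09212952] -0.4312813781972924
13.1917
```

View pics/f_w.png

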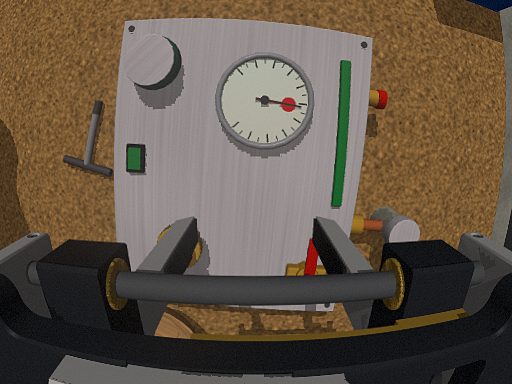

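View pics/g2.png

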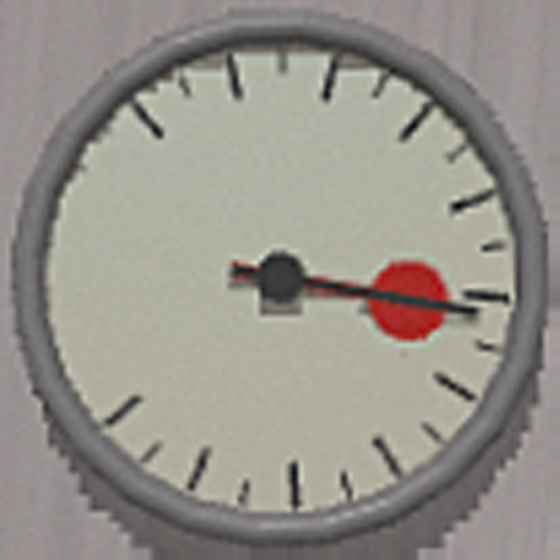

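The rectified view shows the needle (hub (281,277), tip (476,313), −0.183 rad) over the centre of the red disc (408,301), −0.187 rad. The setting agrees to under 0.01 rad. Now the ring, with a guarded descent.

Run:
```python
from workcell import robot, jaws, cams, monitor
from h import *
V=(0.5113,-0.1103)
robot.move_pose((*V,0.14),quat(1.5)); 
robot.line_to((*V,0.085),feed=0.12);robot.wait(.15)
f0=np.array(monitor.get_force());print(monitor.get_t(),f0,monitor.get_opening())
for z in (.074,.068,0.063,0.058):
    robot.line_to((*V,z),feed=0.05);f=np.array(monitor.get_force())-f0;print(z,np.round(f,2),monitor.get_position()[2])
    if abs(f[2])>5: robot.line_to((*V,z+.005),feed=.05);break
robot.wait(.1)
m0=np.array(monitor.get_ft_torque());f0=np.array(monitor.get_force());print(m0,f0)
jaws.command_gripper(0.035,force=15); robot.wait(.2)
print(monitor.get_t(),np.array(monitor.get_force())-f0,np.array(monitor.get_ft_torque())-m0,monitor.get_opening(),monitor.get_position(),monitor.get_qpos())
for n in ("scene","side","wrist"):
    d=cams.get_image(n); np.savez(f"pics/i_{n}.npz",**d); cv2.imwrite(f"pics/i_{n}.png",d["pixels"][:,:,::-1])
o=[]
for n,c in (("scene",(227,176)),("side",(269,160))):
    im=cv2.imread(f"pics/i_{n}.png")[c[1]-45:c[1]+45,c[0]-45:c[0]+45];o.append(cv2.resize(im,(400,400),interpolation=cv2.INTER_CUBIC))
cv2.imwrite("pics/iz.png",np.hstack(o))
```

```text
15.4333 [0.1360848  0.17344698 0.18979071] 0.07532938177802995
0.074 [ 0.15 -0.03  0.01] 0.07343718439796504
0.068 [-0.46  0.59  0.28] 0.06751269448656587
0.063 [-0.71 -0.68 -0.09] 0.06260439164716937
0.058 [-0.38  0.18 -0.19] 0.0575884578432941
[ 0.09070279 -0.06982676  0.01446002] [ 0.31888839 -0.30558574 -0.18695312]
17.3583 [-0.23308117  5.42470022  1.54907942] [ 1.00317984 -0.11916105 -0.05620562] 0.05173931066838184 [ 0.51141896 -0.10901529  0.05804674] [-0.42850816  0.08899096  1.96344993  0.00269099  1.08997398 -1.92929953]
```

View pics/iz.png

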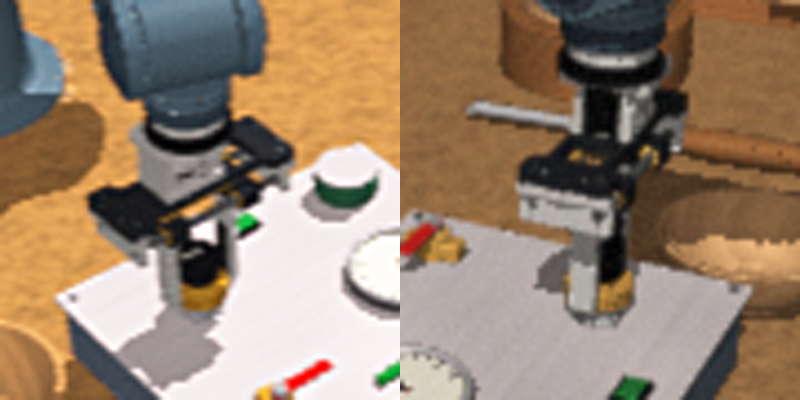

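View pics/i_wrist.png

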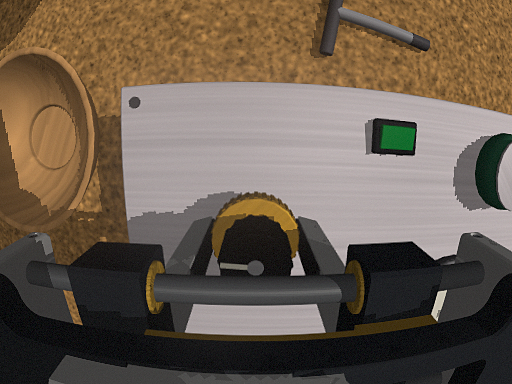

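The ring is gripped: opening 51.7 mm against 52 mm, tips just above the panel and the knob clear between the fingers. I'll grip firmer, re-centre and turn clockwise in steps while reading the moment.

```bash
cat > turn.py <<'E'
from workcell import robot, jaws, cams, monitor
from h import *
import json
def step(log,tgt,verbose=True):
    robot.goto_joints(tgt.tolist())
    m=[];js=[]
    for _ in range(3): m.append(monitor.get_ft_torque()[2]);js.append(monitor.get_joint_torque()[5])
    f=monitor.get_force();a=monitor.get_qpos()[5]
    log.append([monitor.get_t(),a,float(np.mean(m)),float(np.mean(js)),*map(float,f)])
    if verbose: print(round(log[-1][0],2),"cmd %.3f act %.4f mz %.3f jt %.3f"%(tgt[5],a,np.mean(m),np.mean(js)),np.round(f,1))
    return np.mean(m)
E
python3 - <<'E'
from turn import *
V=(0.5113,-0.1091)
jaws.command_gripper(0.035,force=45)
robot.line_to((*V,0.058),feed=.02);robot.wait(.1)
m0=monitor.get_ft_torque();print(monitor.get_force(),m0,monitor.get_opening())
tgt=np.array(robot.inverse_kinematics([*V,.058],monitor.get_ee_rot()))
print(tgt,monitor.get_qpos())
log=[];a0=tgt[5]
for k in range(1,27):
    tgt[5]=a0+0.1*k
    m=step(log,tgt)
    if abs(m)>0.17: break
json.dump([tgt.tolist(),log],open("log.json","w"))
E
```

```text
[0.93496614 1.4074417  1.36100994] [ 0.46527956 -0.1108293   0.01052463] 0.05102642009016772
[-4.27516684e-01  8.84195709e-02  1.96416290e+00  4.00263315e-04
  1.08879211e+00 -1.92760658e+00] [-4.27270824e-01  8.85694678e-02  1.96382743e+00  4.00163959e-04
  1.08897760e+00 -1.92736061e+00]
18.32 cmd -1.828 act -1.8298 mz -0.046 jt 0.023 [1.  1.7 0.5]
18.57 cmd -1.728 act -1.7313 mz -0.103 jt 0.014 [0.5 2.8 0.9]
18.82 cmd -1.628 act -1.6319 mz -0.050 jt 0.010 [1.  3.3 1. ]
19.07 cmd -1.528 act -1.5322 mz -0.095 jt 0.009 [0.9 2.5 0.4]
19.32 cmd -1.428 act -1.4323 mz 0.024 jt 0.010 [1.2 2.3 1.2]
19.57 cmd -1.328 act -1.3323 mz -0.041 jt 0.011 [1.9 2.8 0.5]
19.82 cmd -1.228 act -1.2324 mz 0.000 jt 0.011 [2.1 2.2 1.5]
20.07 cmd -1.128 act -1.1324 mz -0.066 jt 0.011 [2.  1.7 1.5]
20.32 cmd -1.028 act -1.0324 mz -0.026 jt 0.011 [2.5 1.5 0.9]
20.57 cmd -0.928 act -0.9324 mz -0.068 jt 0.011 [1.7 1.6 1.3]
20.82 cmd -0.828 act -0.8324 mz -0.063 jt 0.011 [0.7 1.1 2. ]
21.07 cmd -0.728 act -0.7323 mz -0.041 jt 0.011 [0.7 0.8 1.1]
21.32 cmd -0.628 act -0.6324 mz -0.019 jt 0.012 [0.5 0.3 1.5]
21.57 cmd -0.528 act -0.5324 mz -0.013 jt 0.011 [ 0.1 -0.3  2.4]
21.82 cmd -0.428 act -0.4324 mz -0.043 jt 0.012 [0.8 0.7 2. ]
22.07 cmd -0.328 act -0.3324 mz -0.028 jt 0.012 [-0.2  0.5  2.4]
22.32 cmd -0.228 act -0.2324 mz -0.043 jt 0.012 [-0.6 -0.4  2.8]
22.57 cmd -0.128 act -0.1324 mz -0.015 jt 0.012 [-1.  -0.7  3.2]
22.82 cmd -0.028 act -0.0324 mz 0.028 jt 0.105 [-1.1 -0.4  3. ]
23.07 cmd 0.072 act 0.0676 mz 0.274 jt 0.301 [-1.8 -1.3  3.5]
```

The joint-6 torque is very clean. It reads 0.011 N m running free, then 0.105 and 0.301 at the last two stopped steps, a slope of 1.96 N m/rad, so the ring is on its washer. The seat was met within the step from −0.132 to −0.032, which makes the turning torque now 0.25 + 2·(0.10 to 0.20) = 0.45–0.65 N m. The stopped reading of 0.30 plus 0.1–0.4 gives the same range. I'll let go and look.

Run:
```python
from turn import *
robot.wait(.2);print(monitor.get_joint_torque()[5],monitor.get_ft_torque(),monitor.get_opening())
jaws.command_gripper(0.075);robot.wait(.1);print("free",monitor.get_joint_torque()[5],monitor.get_ft_torque(),monitor.get_qpos()[5])
p=monitor.get_position()
robot.line_to((p[0],p[1],0.15),feed=0.12)
robot.move_pose((0.60,-0.04,0.20),quat(0)); robot.wait(.2)
d=cams.get_image("wrist"); np.savez(f"pics/k_w.npz",**d); cv2.imwrite(f"pics/k_w.png",d["pixels"][:,:,::-1])
print(monitor.get_t())
from gauge import *
a=rect(d,(0.6095,0.0518));b=cv2.imread("pics/g2.png")
cv2.imwrite("pics/g3.png",cv2.resize(np.hstack([b,a]),(800,400),interpolation=cv2.INTER_AREA))
for im in(b,a):
    hsv=cv2.cvtColor(im,cv2.COLOR_BGR2HSV)
    red=cv2.inRange(hsv,(0,130,70),(10,255,255))|cv2.inRange(hsv,(170,130,70),(180,255,255))
    red[:, :350]=0;red=cv2.morphologyEx(red,cv2.MORPH_CLOSE,np.ones((25,25)))
    red=cv2.morphologyEx(red,cv2.MORPH_OPEN,np.ones((25,25)))
    cs,_=cv2.findContours(red,cv2.RETR_EXTERNAL,cv2.CHAIN_APPROX_NONE);dc=cv2.minEnclosingCircle(max(cs,key=cv2.contourArea))
    dk=cv2.inRange(hsv,(0,0,0),(180,255,95));hub=cv2.morphologyEx(dk[230:330,230:330],cv2.MORPH_OPEN,cv2.getStructuringElement(2,(31,31)))
    M=cv2.moments(hub,True);h=np.array([M["m10"]/M["m00"]+230,M["m01"]/M["m00"]+230])
    m=dk.copy();yy,xx=np.mgrid[0:560,0:560];r=np.hypot(xx-h[0],yy-h[1]);an=np.arctan2(h[1]-yy,xx-h[0])
    s=(m>0)&(r>60)&(r<180)&(abs(an+.18)<.2)
    v=cv2.fitLine(np.column_stack([xx[s],yy[s]]).astype(np.float32),cv2.DIST_HUBER,0,.01,.01).ravel()
    print("hub",h,"disc",dc,"set",np.arctan2(h[1]-dc[0][1],dc[0][0]-h[0]),"needle",np.arctan2(-v[1],v[0]),"mean",an[s].mean())
```

```text
0.37731883116066456 [-0.20033479  0.42550044  0.39912811] 0.050976538567495296
free -8.42969734549115e-05 [ 0.0111927   0.08054786 -0.02821554] 0.07238817752750924
25.675
hub [280.05029116 278.39915299] disc ((407.5, 300.5), 40.577186584472656) set -0.1717009211019052 needle -0.16734502 mean -0.16747487645941034
hub [279.82334869 278.2703533 ] disc ((407.5416564941406, 300.5), 40.61570358276367) set -0.17232583880335786 needle -0.16883267 mean -0.1688754412127016
```

View pics/g3.png

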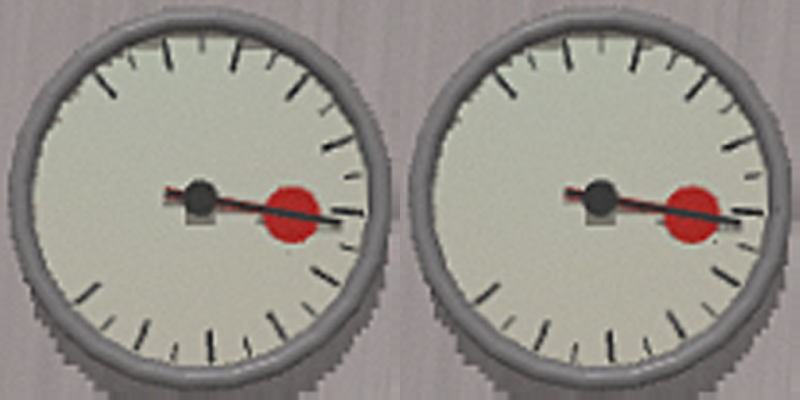

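View pics/k_w.png

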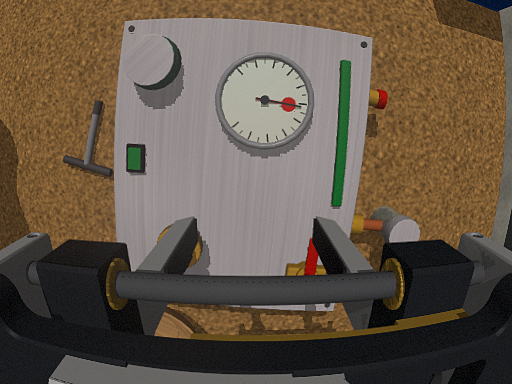

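The needle still stands on the set hand after tightening (−0.169 against −0.172 rad, unchanged from before). The lever, tin and pencil look the same, and the gripper is clear. Handing in.

Run:
```python
from workcell import robot, monitor
print(monitor.get_t(),monitor.get_force());robot.job_done()
```

```text
25.675 [0.33102057 0.39058406 0.586027  ]
the job is handed in; nothing more can be done
```

The needle is on the red set hand, the lock ring is tight, and I handed the job in at 25.7 s with the gripper clear of everything.

- **Knob:** I turned it 1.06 rad clockwise. After the ring was tightened, the needle read −0.169 rad and the set hand −0.172 rad. Tightening did not move the setting.
- **Lock ring:** I turned it 2.0 rad clockwise onto its seat. The stopped torque was about 0.38 N m at joint 6 and about 0.40 at the wrist. From the angle past first contact, I put the turning torque at about 0.48–0.65 N m. I inferred this and did not measure it while the ring was moving. It is above the 0.4 "tight" mark and well under the 1.1 damage limit.
- **Rest of the bench:** In the last wrist picture, the parts of the panel in view (gauge, tin, pencil and vent lever) look unchanged. I did not retake the scene and side pictures at the end.

**Disagreements:**
- **Fingertips:** They stood about 27 mm higher than the reported TCP. My first grasp closed at the top of the knob without touching it, so I used a lower height from then on.
- **Valve axis:** It was 1–2 mm off my camera estimate, so I re-centred using the force readings.
- **Torque at the last ring step:** It read 0.30 N m straight after the step and settled to 0.38 about 0.2 s later.

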